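Set the under-floor air damper and close up the bay

TASK

In the open floor bay, slide the air damper's grip along its rails until it is level with the small black set clip, leaving the clip itself where it is. Then lay the L-shaped board and the corner board back into the opening, flat and flush with the frame and without dropping them, and slide the steel catch fully home so that its tongue holds both boards down. Leave the screwdriver, tape, jar and tee fitting where they lie.

Things in the scene. Friction and masses are not known exactly. Their poses are not given: they have to be found in the camera images.
- bay: White frame of bearers, 240 x 310 mm, 90 mm high, fixed. Origin: on the work surface under the centre of its opening, which spans x -90..90, y -100..100 mm; x and y along its sides, z up. The wide side (y -180..-100) carries the catch. The opening's rim is bevelled; 12 mm below its top a 14 mm wide ledge runs round inside; boards lie on it and on a joist at y -20..6 (tops z 78).
- seat_l (a point): Where the L-shaped board's origin belongs when laid: in the bay's frame at x 0, y 0, z 78 mm (ledge height), the board's axes parallel to the bay's, its cut-away corner at the bay's +x, -y corner. The board then has 4 mm of gap to the frame all round.
- seat_corner (a point): Where the corner board's origin belongs when laid: in the bay's frame at x 45, y -52, z 78 mm (ledge height), the board's axes parallel to the bay's, its notch round the pipe riser. It then has 4 mm of gap to the frame and to the L-shaped board.
- riser (a point): Top centre of the capped grey pipe riser, 25 mm thick, that stands in the opening's corner at x 72, y -82 mm of the bay's frame and reaches z 123 mm (33 mm above the frame). Fixed.
- damper (a joint): Damper shutter: position along its rails, 0 = shut, 0.070 m = fully open; it slides towards the bay's +x with about 2 N of friction and stays where it is left. Starts near shut.
- damper_grip (a point): Centre of the damper's black upright grip, a tab 12 mm (along the bay's x) by 28 mm (along y), standing from z 39 (top of its aluminium shutter plate) to z 61 mm; this point is at z 50. It moves along the bay's x at y 47, on top of a steel air duct; guide rails at y 21.5 and 72.5 rise to z 41. A thin line on the plate points from the grip to the clip's rail.
- clip_mark (a point): Middle of the top of the black set clip, 10 mm wide (along the bay's x), 12 mm long, 9 mm tall, which sits tight on the damper's rail at y 73.5, z 50.5 mm and marks the setting wanted: the damper is set when damper_grip and this point have the same x in the bay's frame. It is found from x -5 to x 25 of the bay. Not to be moved.
- board_l: L-shaped plywood board, 172 x 192 x 12 mm, 0.2 to 0.3 kg. Origin: underside, centre of the 172 x 192 rectangle, x along the 172 mm side. Its corner at x above 0, y below -4 mm is cut away (86 x 92 mm). On it a steel D-pull: round bar 10 mm thick, 70 mm long along the board's y, centre at x -14, y 16, z 40 mm of the board's frame (28 mm above its top).
- board_corner: Small plywood board, 82 x 88 x 12 mm, about 0.1 kg, with a 32 x 32 mm notch in its corner at +x, -y for the riser. Origin: underside, centre of the 82 x 88 rectangle, x along the 82 mm side. On it a steel D-pull: round bar 10 mm thick, 50 mm long along the board's y, centre at x -4, y 5, z 40 mm of the board's frame.
- catch (a joint): Flat steel slide catch on the wide side of the bay: 0 = drawn back, 0.035 m = fully home. It slides towards the bay's +y with about 2.5 N of friction and stays where it is left; its tongue, 40 mm wide, then reaches 23 mm over the opening, across the joint between the two boards at x 2, 2.5 mm above them.
- catch_grip (a point): Point on the catch's upright steel tab, 12 mm (along the bay's y) by 28 mm (along x). The tab stands from z 99 to z 129.5 and this point is at z 118.5, x 2. Two straps over the catch reach up to z 102.5. It moves along y from -172 (drawn back) to -137 (home).
- screwdriver: Bystander: screwdriver 170 mm long, lying. Origin at its underside.
- tape: Bystander: roll of black tape, 90 mm across, 19 mm high. Origin: underside centre.
- jar: Bystander: clear jar with a steel cap, 64 mm across, 70 mm high. Origin: underside centre.
- tee: Bystander: brass pipe tee, 70 mm long. Origin: underside, under the middle of the run.
There are look-alikes about, which are no part of the job. Leave any red or turquoise look-alike of the board_corner alone.

How it is judged:
By the outcome, as a careful person would: the job done as asked, in the order asked, and still so for the second after the job is handed in, with the robot touching nothing.
It also fails if it takes over 72 s, if anything falls off the work surface, if the arm or the gripper's body presses on something with over 40 N, if the wrist force passes 120 N, or if a joint passes its speed limit or range.

ROBOT

A 6-joint arm with a two-finger parallel gripper is mounted at the origin on the work surface. World frame = base frame: x ahead of the robot, y to its left, z up, the work surface at z = 0. Lengths are in m, angles in rad, forces in N, time in s.
With the tool pointing down it reaches from about 0.325 to 0.925 m from the base axis. Payload 3.1 kg.
Tool frame: the origin (TCP) lies between the finger pads; the fingertips stand 11 mm ahead of it and the grasp point (between the pads) lies 8 mm behind it; z points along the fingers, y is the direction in which the jaws open and shut (so a half turn about z gives the same grasp; the last joint's range is limited). The gripper opens to 85 mm and grips with 20 to 120 N. Pads are 22 mm wide; open, the fingers measure 114 mm over their backs; the gripper's body (76 mm by 85 mm) begins 54 mm behind the grasp point. The pads swing forward as they close: fully open they stand 13 mm farther back than shut.
Start: joints at [-1.241, 0.217, 1.613, -0, 1.311, -0.112], TCP at [0.267, -0.565, 0.242] pointing down, gripper open.
Joint ranges: [-2.75, 2.75], [-0.78, 2.1], [0.31, 2.55], [-1.13, 4.27], [0.13, 2.63], [-2.58, 2.58]. Speed limits (rad/s): [2.79, 2.79, 3.14, 3.14, 3.14, 3.14].

INTERFACE

Orientations are given as [roll, pitch, yaw] about the fixed x, y, z axes, in that order (R = Rz(yaw) Ry(pitch) Rx(roll)).
In Python, from bench import robot gives the robot as it stands. Calls block until the motion is done:
- robot.move_ptp(position, orientation): joint-space move of the TCP to a pose.
- robot.line_to(position, feed=0.15, orientation=None, threshold=None): straight line of the TCP; orientation=None keeps the orientation; feed is the mean speed in m/s. With threshold (N) it stops when the force on the tool has changed by that much, and returns True; else False.
- robot.set_joints(angles): joint-space move.
- robot.move_gripper(opening): opening from 0.0 (shut) to 1.0 (fully open); the grip force is fixed at half the most; returns when the fingers have stopped.
- robot.wait(seconds).
- robot.solve_ik(position, orientation): joint angles nearest the present ones, or None.
- robot.camera(name): name is "side" or "top"; returns a dict with "pixels" (420x560x3 uint8, red, green, blue), "fx", "fy", "cx", "cy" (pixels), "view" (4x4, takes a point from world to camera coordinates). Camera axes: x right, y down, z forward; pixel columns grow to the right and rows downward; lengths in m; the calibration is good to about 2 mm. A picture is of the moment at which its call begins. There is no depth.
A pose or a line that the arm cannot do raises robot.PlanningError and nothing moves.
- robot.close_job(): hands the job in, once; it reports no verdict.
Trained networks look in a picture, given as the dict that the camera call returned (one of the last four; its "shot" number tells which), for a name from the list of things; names that differ only in an ending like _2 or _b are one class to them, and where a whole thing is asked for, a point or a joint stands for the part that bears it (a point fixed in the world has none). Each returns a list of dicts, best first, with "conf" (0 to 1); they miss things now and then, are a little off and sometimes report something else, mostly with a low value. They report only what shows in the picture. A call takes as long as a camera call. They do not tell look-alikes from the thing itself.
- robot.regions_of(label, picture): "mask" (420x560 bool, what is visible of it).
- robot.landmark_of(label, picture): "point" ([x, y, z] in m, in world coordinates, good to about 4 mm: a listed point, or the origin of a listed thing).
Readings, each from a call of its own:
- robot.read_time(): time.
- robot.read_qpos(): joint angles.
- robot.read_dq(): joint speeds.
- robot.read_joint_efforts(): joint torques, N m.
- robot.read_tcp_pos(): TCP position.
- robot.read_ee_rot(): TCP orientation.
- robot.read_wrist_force(): force on the tool from outside, world axes, zero at the start.
- robot.read_torque(): the same for the moment, N m.
- robot.read_finger_gap(): opening from 0.0 (shut) to 1.0 (fully open).
Only numpy, scipy, OpenCV 4.12 (cv2) and the standard library are available. Lean on these libraries where they do the work, as an engineer would, in place of code of your own. Each camera call takes 0.05 s, during which the arm holds its last target.

## Working session

There is one attempt and no reset: what is moved stays moved. The work goes in short steps, each a Python script; the robot and the scene stay as the last script left them, time stands still between calls to the robot, and variables do not carry over. Pictures are saved under pics/ and viewed, and the job is handed in when it is done.

```bash
ls; mkdir -p pics; python3 - <<'E'
from bench import robot
import cv2
for n in ("top","side"):
    p=robot.camera(n)
    cv2.imwrite(f"pics/{n}0.png",p["pixels"][:,:,::-1])
    print(n,p["fx"],p["cx"],p["cy"],p["view"].round(4).tolist())
    for l in ["bay","seat_l","seat_corner","riser","damper_grip","clip_mark","board_l","board_corner","catch_grip","screwdriver","tape","jar","tee"]:
        try:
            r=robot.landmark_of(l,p); print(l,[(round(d["conf"],2),[round(float(x),4) for x in d["point"]]) for d in r])
        except Exception as e: print(l,e)
print(robot.read_time())
E
```

```text
pics
top 382.24301912032394 273.654936259102 206.54515928452443 [[-0.0258, -0.9996, -0.0063, -0.0641], [-0.9855, 0.0265, -0.1677, 0.493], [0.1678, 0.0019, -0.9858, 1.0048], [0.0, 0.0, 0.0, 1.0]]
bay [(0.96, [0.5671, 0.0216, 0.0018])]
seat_l [(0.73, [0.566, 0.0257, 0.0791])]
seat_corner [(0.61, [0.6012, -0.0405, 0.0816])]
riser [(0.59, [0.6181, -0.0702, 0.125])]
damper_grip [(0.74, [0.543, 0.0771, 0.0483]), (0.58, [0.238, 0.2947, 0.0013])]
clip_mark [(0.52, [0.5882, 0.0935, 0.0482])]
board_l [(0.63, [0.5116, 0.4139, -0.0])]
board_corner [(0.96, [0.6319, -0.4372, 0.0047]), (0.94, [0.2908, -0.3984, -0.0023]), (0.8, [0.4312, -0.5629, -0.0006]), (0.75, [0.4772, -0.4137, -0.003]), (0.62, [0.4538, -0.2649, 0.0024])]
catch_grip [(0.8, [0.5352, -0.1426, 0.1162])]
screwdriver [(0.61, [0.7156, -0.318, -0.0022])]
tape [(0.66, [0.7471, 0.289, -0.0007])]
jar [(0.58, [0.2384, 0.2954, 0.0011])]
tee [(0.75, [0.239, -0.2874, -0.0024])]
side 404.8129138335862 275.0332925216868 204.80712277486182 [[0.9966, -0.0828, 0.0042, -0.4843], [-0.062, -0.7778, -0.6255, 0.034], [0.055, 0.6231, -0.7802, 1.3574], [0
[... 209 characters left out ...]
0738, 0.1218])]
damper_grip [(0.57, [0.5433, 0.0743, 0.0505])]
clip_mark []
board_l [(0.75, [0.5137, 0.4117, -0.0004]), (0.32, [0.4796, -0.4147, -0.003])]
board_corner [(0.97, [0.2886, -0.4006, -0.0017]), (0.83, [0.4572, -0.2636, 0.0011]), (0.75, [0.4385, -0.5652, -0.0008]), (0.6, [0.6326, -0.4381, -0.0016]), (0.59, [0.4802, -0.4135, 0.0007])]
catch_grip [(0.73, [0.5275, -0.1426, 0.1175]), (0.66, [0.5969, -0.0368, 0.0793])]
screwdriver [(0.67, [0.7096, -0.3181, -0.0017])]
tape [(0.7, [0.7439, 0.2884, 0.0001]), (0.18, [0.5696, 0.0227, 0.0004])]
jar [(0.55, [0.2369, 0.2931, 0.0014]), (0.21, [0.5636, 0.0247, 0.0776]), (0.16, [0.7439, 0.2867, 0.002])]
tee [(0.53, [0.2315, -0.2818, -0.0014])]
1.4
```

View pics/top0.png

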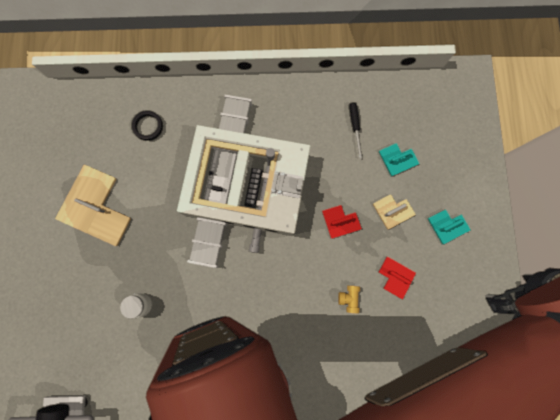

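View pics/side0.png

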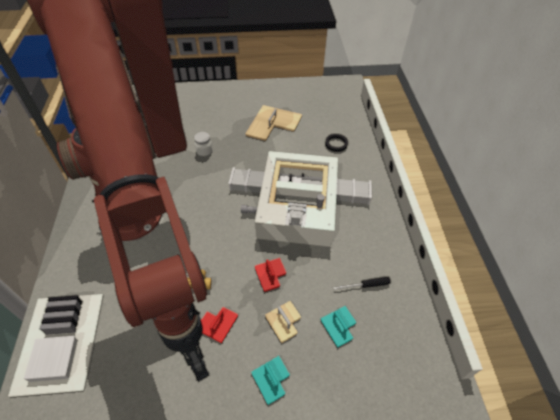

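```bash
cat > H.py <<'E'
import numpy as np, cv2
from bench import robot
def proj(p,P):
    P=np.atleast_2d(np.asarray(P,float)); q=(np.asarray(p["view"])@np.c_[P,np.ones(len(P))].T).T
    return np.c_[p["fx"]*q[:,0]/q[:,2]+p["cx"],p["fy"]*q[:,1]/q[:,2]+p["cy"]]
def unproj(p,uv,z):
    V=np.asarray(p["view"]);R,t=V[:3,:3],V[:3,3]
    d=R.T@np.array([(uv[0]-p["cx"])/p["fx"],(uv[1]-p["cy"])/p["fy"],1.]);c=-R.T@t
    return c+d*(z-c[2])/d[2]
def crop(p,c,w,h,k,name):
    x0,y0=int(c[0]-w/2),int(c[1]-h/2)
    im=p["pixels"][max(y0,0):y0+h,max(x0,0):x0+w,::-1]
    cv2.imwrite("pics/"+name,cv2.resize(im,None,fx=k,fy=k,interpolation=cv2.INTER_CUBIC)); print(name,"origin",max(x0,0),max(y0,0),"scale",k)
E
python3 - <<'E'
from H import *
import pickle
ps={n:robot.camera(n) for n in("top","side")}
pickle.dump(ps,open("p0.pkl","wb"))
crop(ps["top"],(245,180),150,120,5,"ct_bay.png")
crop(ps["side"],(300,195),140,110,5,"cs_bay.png")
crop(ps["top"],(95,205),100,90,6,"ct_l.png")
crop(ps["top"],(395,212),100,80,6,"ct_c.png")
for n in ps:
  for l in["board_l","board_corner"]:
    for i,r in enumerate(robot.regions_of(l,ps[n])):
      m=r["mask"].astype(np.uint8); ys,xs=np.nonzero(m); print(n,l,round(r["conf"],2),len(xs),xs.mean().round(1),ys.mean().round(1),cv2.minAreaRect(np.c_[xs,ys].astype(np.float32)))
E
```

```text
ct_bay.png origin 170 120 scale 5
cs_bay.png origin 230 140 scale 5
ct_l.png origin 45 160 scale 6
ct_c.png origin 345 172 scale 6
top board_l 0.67 3214 92.5 206.8 ((98.90000915527344, 205.2000274658203), (67.9764633178711, 62.162689208984375), 26.56505012512207)
top board_l 0.37 467 146.8 124.9 ((147.25001525878906, 125.25000762939453), (30.405588150024414, 29.698484420776367), 45.0)
top board_corner 0.96 786 339.9 221.6 ((341.2076110839844, 219.61074829101562), (29.07456398010254, 32.23575210571289), 73.0724868774414)
top board_corner 0.85 886 447.7 225.7 ((448.2000427246094, 223.9000244140625), (30.410520553588867, 34.43544387817383), 63.43495178222656)
top board_corner 0.8 853 396.1 277.1 ((393.7000732421875, 277.6000061035156), (34.882659912109375, 29.06888198852539), 26.56505012512207)
top board_corner 0.69 812 397.5 158.9 ((398.0000915527344, 156.99998474121094), (30.410520553588867, 32.199378967285156), 63.43495178222656)
side board_l 0.64 1071 272.3 121.6 ((273.6176452636719, 124.4705810546875), (48.700889587402344, 33.407291412353516), 12.52880859375)
side board_corner 0.85 867 339.5 325.5 ((340.9000244140625, 326.300048828125), (33.541019439697266, 29.96331024169922), 63.43495178222656)
side board_corner 0.77 1054 271.5 378.2 ((273.5, 379.0000305175781), (38.9075813293457, 33.09380340576172), 63.43495178222656)
side board_corner 0.67 847 283.7 320.5 ((285.6642761230469, 320.6444091796875), (33.64714050292969, 30.222341537475586), 57.2647705078125)
side board_corner 0.62 744 270.6 273.2 ((271.921630859375, 273.2381591796875), (31.167091369628906, 28.501842498779297), 67.61986541748047)
side board_corner 0.6 840 219.1 323.4 ((217.65281677246094, 321.3808288574219), (30.016313552856445, 34.69511413574219), 30.256441116333008)
```

View pics/ct_bay.png

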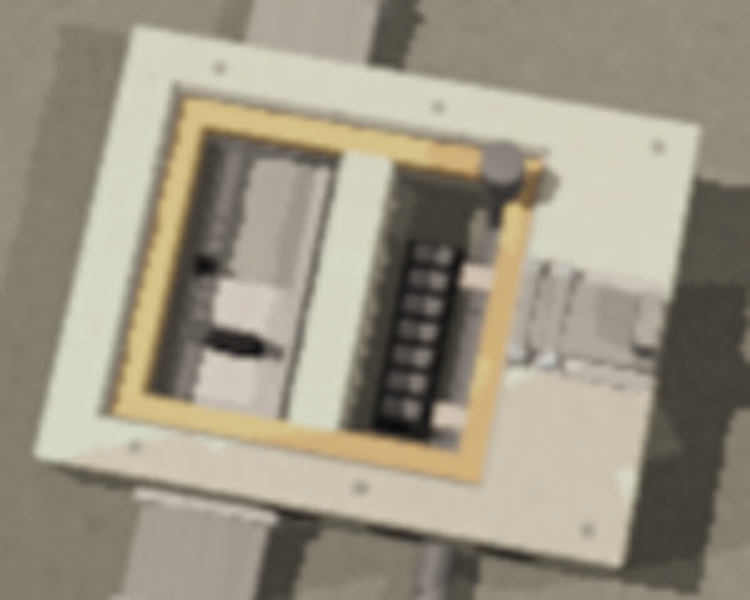

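View pics/cs_bay.png

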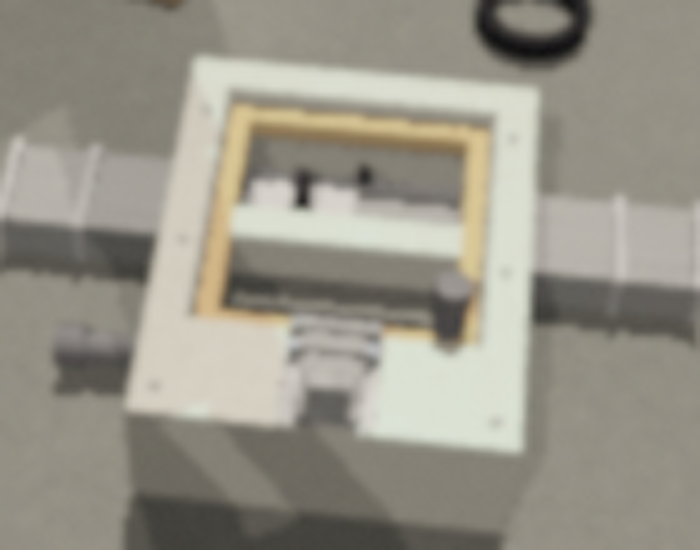

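View pics/ct_l.png

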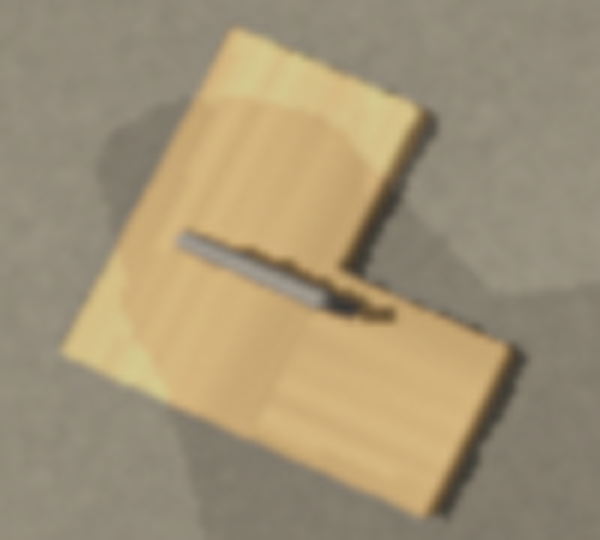

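View pics/ct_c.png

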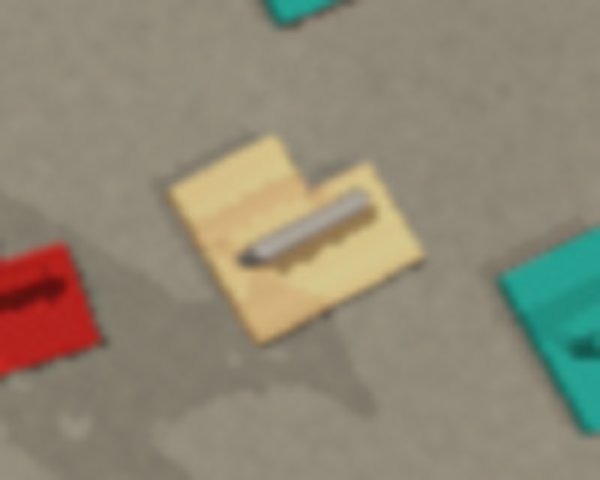

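```bash
cat > fit.py <<'E'
from H import *
import pickle
from scipy.optimize import least_squares
ps=pickle.load(open("p0.pkl","rb"))
def fit(obs,x0):
    def P(x,pts):
        c,s=np.cos(x[2]),np.sin(x[2]); pts=np.array(pts,float)/1000
        return np.c_[x[0]+c*pts[:,0]-s*pts[:,1],x[1]+s*pts[:,0]+c*pts[:,1],pts[:,2]]
    def f(x): return np.concatenate([(proj(ps[n],P(x,pts))-uv).ravel() for n,pts,uv in obs])
    r=least_squares(f,x0); return r.x,r.fun.reshape(-1,2)
def px(o,k,l): return (np.array(l,float)+0.5)/k+np.array(o)-0.5
T=("top",[(120,130,90),(120,-180,90),(-120,-180,90),(-120,130,90)],px((170,120),5,[(135,27),(700,127),(622,568),(36,458)]))
S=("side",[(-120,130,90),(120,130,90),(120,-180,90),(-120,-180,90)],px((230,140),5,[(195,57),(540,90),(523,452),(128,410)]))
for o in([T],[S],[T,S]): 
    x,r=fit(o,[.566,.022,-.2]); print("bay",x.round(4),np.degrees(x[2]).round(2),np.abs(r).max().round(2))
bay=x; print(r.round(1).tolist())
L=("top",[(86,96,12),(86,-4,12),(0,-4,12),(0,-96,12),(-86,-96,12),(-86,96,12)],px((45,160),6,[(235,28),(425,108),(347,268),(512,345),(430,517),(62,352)]))
x,r=fit([L],[.51,.41,-.4]);print("L",x.round(4),np.degrees(x[2]).round(2),r.round(1).tolist());bl=x
C=("top",[(41,44,12),(41,-12,12),(9,-12,12),(9,-44,12),(-41,-44,12),(-41,44,12)],px((345,172),6,[(170,187),(273,137),(308,190),(372,165),(424,258),(262,344)]))
x,r=fit([C],[.48,-.41,.5]);print("C",x.round(4),np.degrees(x[2]).round(2),r.round(1).tolist());bc=x
np.savez("fit.npz",bay=bay,bl=bl,bc=bc)
# overlays
def W(x,p):
    c,s=np.cos(x[2]),np.sin(x[2]);p=np.array(p,float)/1000;return np.array([x[0]+c*p[0]-s*p[1],x[1]+s*p[0]+c*p[1],p[2]])
for nm,p in [("riser",(72,-82,123)),("catch",(2,-172,118.5))]: print(nm,W(bay,p).round(4))
for n,p in ps.items():
    k=4; im=cv2.resize(p["pixels"][:,:,::-1],None,fx=k,fy=k,interpolation=cv2.INTER_CUBIC)
    def dl(x,pts,col,close=True):
        q=((proj(p,[W(x,t) for t in pts])+.5)*k-.5)
        cv2.polylines(im,[np.round(q*8).astype(np.int32)],close,col,1,cv2.LINE_AA,3)
    dl(bay,T[1],(0,0,255));dl(bay,[(90,100,90),(90,-100,90),(-90,-100,90),(-90,100,90)],(255,0,0))
    dl(bay,[(-90,-20,78),(90,-20,78)],(255,0,0),False)
    for a in range(0,360,45): pass
    dl(bay,[(72+12.5*np.cos(a),-82+12.5*np.sin(a),123) for a in np.linspace(0,6.28,20)],(0,255,0))
    dl(bay,[(-12,-178,129.5),(16,-178,129.5),(16,-166,129.5),(-12,-166,129.5)],(255,0,255))
    for b,O in((bl,L),(bc,C)): dl(b,O[1],(0,0,255))
    dl(bl,[(-14,-19,40),(-14,51,40)],(0,255,0),False);dl(bc,[(-4,-20,40),(-4,30,40)],(0,255,0),False)
    cuts={"top":[(170,120,150,120),(45,160,100,90),(345,172,100,80)],"side":[(230,140,140,110),(240,100,70,50),(255,290,60,60)]}[n]
    for i,(a,b,w,h) in enumerate(cuts): cv2.imwrite(f"pics/ov_{n}{i}.png",im[b*k:(b+h)*k,a*k:(a+w)*k])
E
python3 fit.py
python3 - <<'E'
import cv2,numpy as np
def st(fs,o):
    I=[cv2.imread(f"pics/{f}.png") for f in fs];h=max(i.shape[0] for i in I)
    I=[cv2.copyMakeBorder(i,0,h-i.shape[0],0,4,0) for i in I]; a=np.hstack(I);print(a.shape);cv2.imwrite(f"pics/{o}.png",a)
st(["ov_top1","ov_top2"],"ovA");st(["ov_side1","ov_side2"],"ovB")
E
```

```text
bay [ 0.5675  0.0234 -0.2107] -12.07 0.26
bay [ 0.5689  0.0236 -0.2094] -12.0 0.29
bay [ 0.568   0.0234 -0.2101] -12.04 0.52
[[0.1, -0.0], [-0.1, -0.1], [-0.1, -0.5], [-0.0, -0.2], [0.1, 0.2], [-0.4, -0.1], [-0.3, 0.1], [-0.4, 0.1]]
L [ 0.5165  0.4135 -0.432 ] -24.75 [[0.5, -0.2], [-0.3, -0.2], [-1.2, 0.3], [0.3, 0.2], [-0.0, -0.3], [0.6, 0.2]]
C [ 0.4809 -0.4149  0.4515] 25.87 [[0.3, 0.3], [0.4, -0.4], [0.3, 0.7], [-0.6, -0.3], [-0.1, -0.2], [-0.3, -0.1]]
riser [ 0.6214 -0.0718  0.123 ]
catch [ 0.5341 -0.1452  0.1185]
(360, 808, 3)
(240, 528, 3)
```

View pics/ov_top0.png

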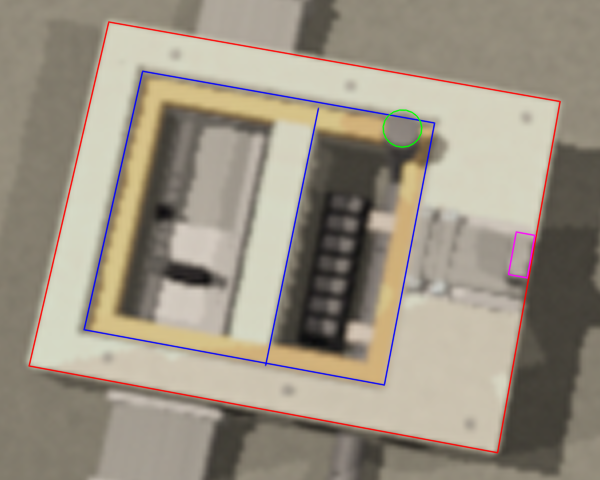

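View pics/ov_side0.png

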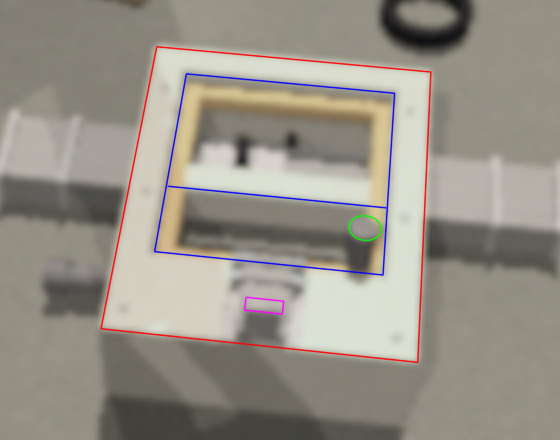

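View pics/ovA.png

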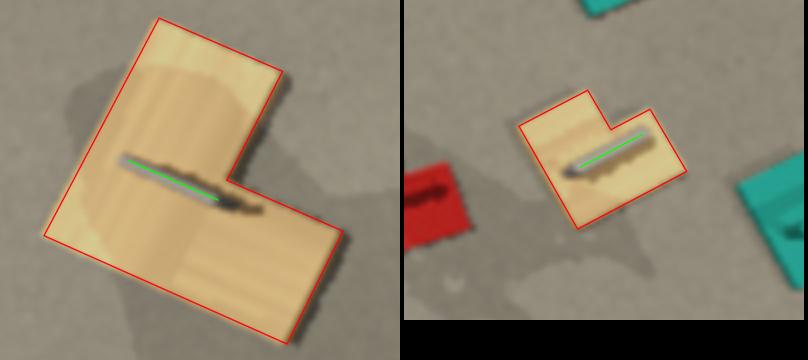

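View pics/ovB.png

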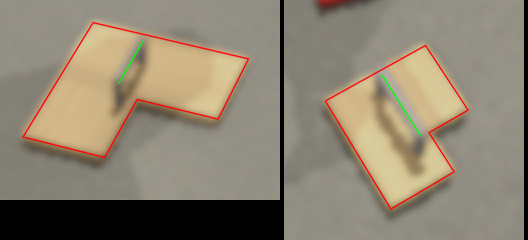

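```bash
python3 - <<'E'
from H import *
import pickle
from scipy import ndimage
ps=pickle.load(open("p0.pkl","rb")); d=np.load("fit.npz");b=d["bay"]
def tobay(w): 
    c,s=np.cos(b[2]),np.sin(b[2]);e=np.array(w[:2])-b[:2];return np.array([c*e[0]+s*e[1],-s*e[0]+c*e[1]])*1000
# rectified view of top picture at z=50
for n in("top","side"):
    p=ps[n]
    xs=np.arange(-90,91,.5);ys=np.arange(100,-0,-.5)
    X,Y=np.meshgrid(xs,ys);c,s=np.cos(b[2]),np.sin(b[2])
    P=np.c_[b[0]+(c*X-s*Y).ravel()/1e3,b[1]+(s*X+c*Y).ravel()/1e3,np.full(X.size,.050)]
    uv=proj(p,P).reshape(X.shape+(2,)).astype(np.float32)
    im=cv2.remap(p["pixels"],uv,None,cv2.INTER_CUBIC)
    im=cv2.resize(im,None,fx=2,fy=2)
    for v in range(-80,90,20): cv2.line(im,((v+90)*4,0),((v+90)*4,8),(255,0,0),1)
    cv2.imwrite(f"pics/rect_{n}.png",im[:,:,::-1])
print(robot.read_ee_rot(),robot.read_finger_gap(),robot.read_wrist_force(),robot.read_time())
th=b[2]
def ik(p,y):
    try:q=robot.solve_ik(p,[np.pi,0,y]);return None if q is None else np.round(q,2)
    except Exception as e:return e
for nm,P,t in [("damper",[.54,.077,.06],b[2]),("L",[.52,.41,.1],d["bl"][2]),("C",[.48,-.415,.1],d["bc"][2]),("catch",[.534,-.145,.15],b[2]+np.pi/2)]:
    for k in(1,-1): print(nm,k,ik(P,t+k*np.pi/2))
E
```

```text
[-3.14156852e+00 -1.73830534e-05  4.41826121e-01] 1.0024756249315618 [ 0.39528513 -0.02541421 -0.88746088] 1.7
damper 1 [ 0.01  0.28  1.92 -0.    0.94  0.22]
damper -1 None
L 1 [ 0.56  0.44  1.61 -0.    1.09  0.99]
L -1 [ 0.56  0.44  1.61  0.    1.09 -2.15]
C 1 [-0.82  0.39  1.69  0.    1.07 -1.27]
C -1 [-0.82  0.39  1.69 -0.    1.07  1.87]
catch 1 [-0.39  0.16  1.86  0.    1.12 -1.75]
catch -1 [-0.39  0.16  1.86 -0.    1.12  1.39]
```

View pics/rect_top.png

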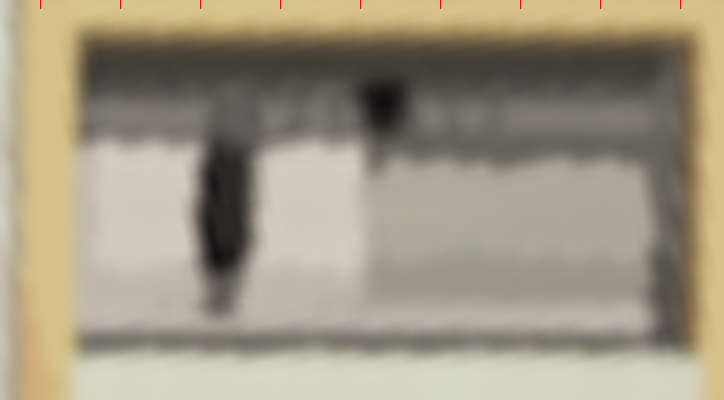

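View pics/rect_side.png

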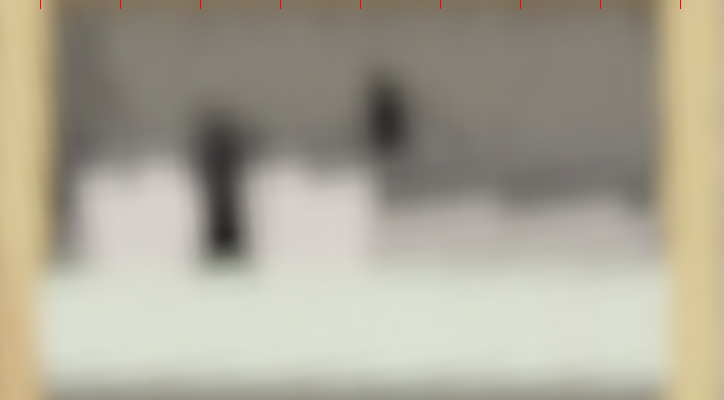

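```bash
cat >> H.py <<'E'
try:
    _d=np.load("fit.npz"); bay,bl,bc=_d["bay"],_d["bl"],_d["bc"]
except Exception: pass
def W(x,p):
    c,s=np.cos(x[2]),np.sin(x[2]);p=np.array(p,float)/1000;return np.array([x[0]+c*p[0]-s*p[1],x[1]+s*p[0]+c*p[1],p[2]])
def inbay(w):
    b=bay;c,s=np.cos(b[2]),np.sin(b[2]);e=np.array(w[:2])-b[:2];return np.r_[np.array([c*e[0]+s*e[1],-s*e[0]+c*e[1]])*1000,w[2]*1000].round(1)
def ori(t,k=1): return [np.pi,0,t+k*np.pi/2]
def st(m=""): print(m,"t",round(robot.read_time(),2),"bay",inbay(robot.read_tcp_pos()),"gap",round(robot.read_finger_gap(),3),"F",np.round(robot.read_wrist_force(),1))
def rect(p,name,x=(-90,90),y=(0,100),z=50,k=4):
    b=bay;xs=np.arange(x[0],x[1]+.1,1/k);ys=np.arange(y[1],y[0]-.1,-1/k);X,Y=np.meshgrid(xs,ys);c,s=np.cos(b[2]),np.sin(b[2])
    P=np.c_[b[0]+(c*X-s*Y).ravel()/1e3,b[1]+(s*X+c*Y).ravel()/1e3,np.full(X.size,z/1e3)]
    uv=proj(p,P).reshape(X.shape+(2,)).astype(np.float32);im=cv2.remap(p["pixels"],uv,None,cv2.INTER_CUBIC)
    if name: cv2.imwrite("pics/"+name,im[:,:,::-1])
    return im
E
python3 - <<'E'
from H import *
o=ori(bay[2])
robot.move_ptp(W(bay,(-34.2,47,160)),o);st("above")
robot.move_gripper(0.42);st("part")
h=robot.line_to(W(bay,(-34.2,47,54)),feed=0.12,threshold=8);st("down %s"%h)
E
```

```text
above t 4.19 bay [-33.7  46.3 160.2] gap 1.0 F [0.4 0.2 0.1]
part t 4.72 bay [-34.2  47.  160. ] gap 0.42 F [-0.6  0.4 -0.2]
down False t 5.76 bay [-33.3  47.2  54.8] gap 0.423 F [0.5 0.7 0.3]
```

```bash
python3 - <<'E'
from H import *
robot.move_gripper(0.0);st("closed")
robot.line_to(W(bay,(6.5,47,54)),feed=0.05);robot.wait(.3);st("slid")
robot.move_gripper(0.42);st("open")
robot.line_to(W(bay,(6.5,47,160)),feed=0.15)
# move aside to see, towards L board
robot.move_ptp(W(bl,(-14,16,130)),ori(bl[2]));st("over L")
for n in("top","side"):
    p=robot.camera(n);rect(p,f"r1_{n}.png");crop(p,(245,180) if n=="top" else (300,195),140,110,5,f"c1_{n}.png")
    for l in("damper_grip","clip_mark"): print(n,l,[(round(r["conf"],2),inbay(r["point"])) for r in robot.landmark_of(l,p)])
E
```

```text
closed t 6.1 bay [-33.4  47.2  55.2] gap 0.126 F [-1.7  0.3  4.9]
slid t 7.37 bay [ 7.7 47.2 55.3] gap 0.122 F [ 0.  -0.5  5.9]
open t 7.73 bay [ 6.1 46.9 53.5] gap 0.418 F [ 0.2  0.3 -0.7]
over L t 9.99 bay [-141.1  388.6  129.7] gap 0.419 F [-0.5 -0.2 -0.2]
c1_top.png origin 175 125 scale 5
top damper_grip [(0.93, array([ 6.9, 49.8, 50.8]))]
top clip_mark [(0.46, array([ 4.8, 71.3, 48.2]))]
c1_side.png origin 230 140 scale 5
side damper_grip [(0.54, array([ 7.1, 46.5, 47.8])), (0.38, array([-1.352e+02,  3.709e+02, -3.000e-01]))]
side clip_mark [(0.2, array([ 67.8, -82.4, 121.9]))]
```

View pics/r1_top.png

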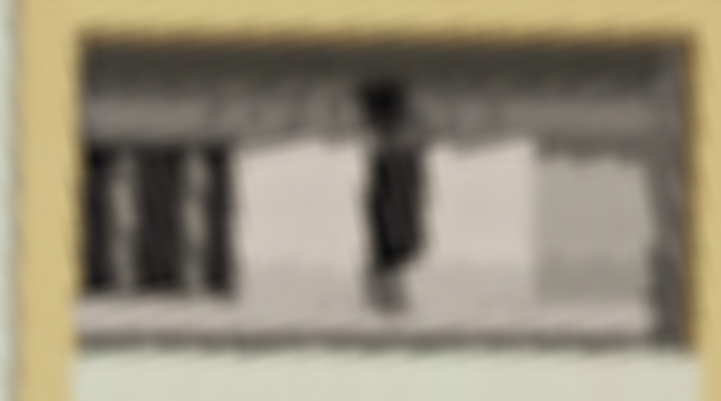

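View pics/r1_side.png

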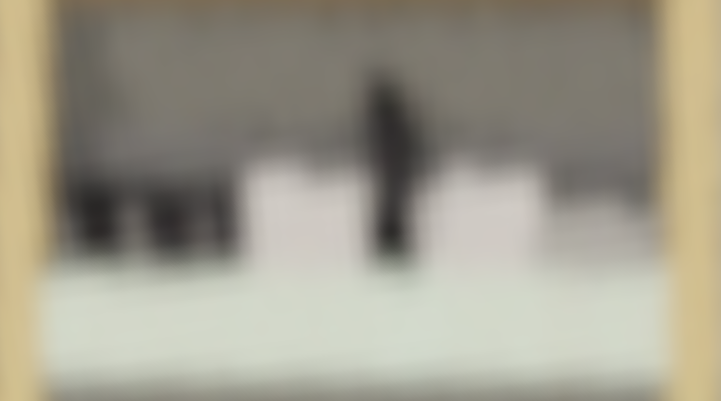

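```bash
python3 - <<'E'
from H import *
import pickle
ps=pickle.load(open("p0.pkl","rb"))
q={n:robot.camera(n) for n in("top","side")}; pickle.dump(q,open("p1.pkl","wb"))
def edges(g,r0,r1,lo,hi,k=10,x0=-90):
    pr=g[r0:r1].mean(0); w=np.clip(150-pr,0,None)
    i=np.arange(len(pr)); m=(i/k+x0>=lo)&(i/k+x0<=hi)
    thr=(pr[m].min()+np.percentile(pr[m],90))/2
    j=i[m][pr[m]<thr]; return (j.min()/k+x0).round(1),(j.max()/k+x0).round(1),((j.min()+j.max())/2/k+x0).round(2)
for z in(50,46):
 for nm,P in(("0",ps),("1",q)):
  for n in("top","side"):
    im=rect(P[n],None,z=z,k=10).mean(2)
    # rows y=100-r/10
    for lab,(ya,yb),(lo,hi) in [("gripbody",(62,38) if n=="top" else (50,40),(-50,-18) if nm=="0" else (-10,28)),("clip",(78,72) if n=="top" else (78,68),(-7,20))]:
        try: print("z",z,nm,n,lab,edges(im,int((100-ya)*10),int((100-yb)*10),lo,hi))
        except Exception as e: print(e)
print(robot.read_time())
E
```

```text
z 50 0 top gripbody (np.float64(-40.6), np.float64(-27.1), np.float64(-33.85))
z 50 0 top clip (np.float64(0.0), np.float64(11.2), np.float64(5.6))
z 50 0 side gripbody (np.float64(-39.2), np.float64(-29.0), np.float64(-34.1))
z 50 0 side clip (np.float64(1.6), np.float64(11.3), np.float64(6.45))
z 50 1 top gripbody (np.float64(1.8), np.float64(15.8), np.float64(8.8))
z 50 1 top clip (np.float64(0.2), np.float64(11.1), np.float64(5.65))
z 50 1 side gripbody (np.float64(2.9), np.float64(13.3), np.float64(8.1))
z 50 1 side clip (np.float64(1.5), np.float64(12.2), np.float64(6.85))
z 46 0 top gripbody (np.float64(-39.9), np.float64(-26.4), np.float64(-33.15))
z 46 0 top clip (np.float64(1.0), np.float64(12.1), np.float64(6.55))
z 46 0 side gripbody (np.float64(-39.5), np.float64(-28.9), np.float64(-34.2))
z 46 0 side clip (np.float64(1.6), np.float64(11.4), np.float64(6.5))
z 46 1 top gripbody (np.float64(2.7), np.float64(16.7), np.float64(9.7))
z 46 1 top clip (np.float64(1.3), np.float64(12.1), np.float64(6.7))
z 46 1 side gripbody (np.float64(2.7), np.float64(13.2), np.float64(7.95))
z 46 1 side clip (np.float64(1.6), np.float64(13.6), np.float64(7.6))
10.3917
```

```bash
cat >> H.py <<'E'
def tcp(n=6): return inbay(np.mean([robot.read_tcp_pos() for _ in range(n)],0))
E
python3 - <<'E'
from H import *
o=ori(bay[2])
robot.move_ptp(W(bay,(7,47,150)),o)
robot.line_to(W(bay,(7,47,54)),feed=0.15,threshold=8);robot.wait(.2);print(tcp())
robot.move_gripper(0.0);robot.wait(.2);print("closed",tcp());st()
robot.line_to(W(bay,(4.6,47,54)),feed=0.02);robot.wait(.3);print("slid",tcp());st()
robot.move_gripper(0.42);robot.wait(.2);print("open",tcp())
robot.line_to(W(bay,(4.6,47,150)),feed=0.15)
robot.move_ptp(W(bl,(-14,16,130)),ori(bl[2]));st("over L")
import pickle
q={n:robot.camera(n) for n in("top","side")}; pickle.dump(q,open("p2.pkl","wb"))
def edges(g,r0,r1,lo,hi,k=10,x0=-90):
    pr=g[r0:r1].mean(0)
    i=np.arange(len(pr)); m=(i/k+x0>=lo)&(i/k+x0<=hi)
    thr=(pr[m].min()+np.percentile(pr[m],90))/2
    j=i[m][pr[m]<thr]; return (j.min()/k+x0).round(1),(j.max()/k+x0).round(1),((j.min()+j.max())/2/k+x0).round(2)
for n in("top","side"):
    rect(q[n],f"r2_{n}.png")
    for lab,z,(ya,yb) in [("gripbody",50,(62,38) if n=="top" else (50,40)),("clip",46,(78,72) if n=="top" else (78,68))]:
        print(n,lab,edges(rect(q[n],None,z=z,k=10).mean(2),int((100-ya)*10),int((100-yb)*10),-8,24))
E
```

```text
[ 8.3 47.3 55.6]
closed [ 7.7 47.1 54.9]
 t 13.32 bay [ 7.7 47.1 54.9] gap 0.126 F [-0.9  0.2  5.6]
slid [ 5.9 47.1 54.9]
 t 13.89 bay [ 5.9 47.1 54.9] gap 0.12 F [ 1.2 -1.1  4.8]
open [ 4.3 47.  53.7]
over L t 16.64 bay [-141.2  388.6  129.6] gap 0.421 F [0.6 0.  0.2]
top gripbody (np.float64(0.1), np.float64(13.9), np.float64(7.0))
top clip (np.float64(1.0), np.float64(12.4), np.float64(6.7))
side gripbody (np.float64(1.4), np.float64(11.9), np.float64(6.65))
side clip (np.float64(0.9), np.float64(12.0), np.float64(6.45))
```

View pics/r2_top.png

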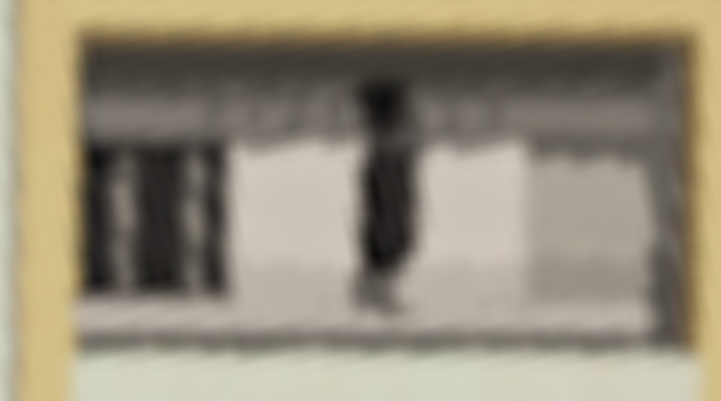

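View pics/r2_side.png

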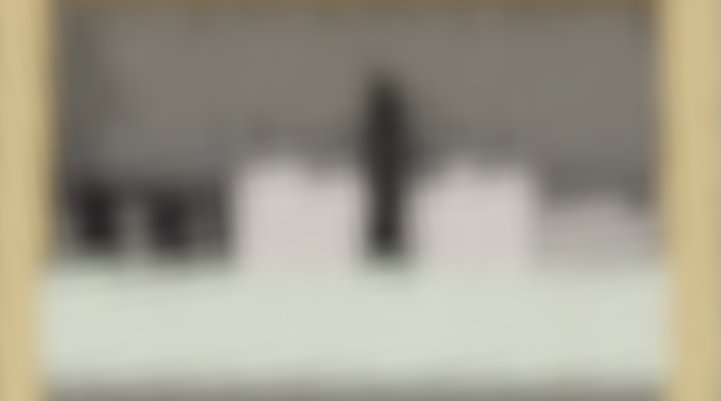

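```bash
python3 - <<'E'
from H import *
h=robot.line_to(W(bl,(-14,16,32.5)),feed=0.12,threshold=8);robot.wait(.1);st("down %s"%h);
robot.move_gripper(0.0);robot.wait(.2);st("closed")
robot.line_to(W(bl,(-14,16,60)),feed=0.06);robot.wait(.2);st("lift")
for n in("top","side"):
    p=robot.camera(n);crop(p,(95,205) if n=="top" else (275,120),120,100,6,f"l2_{n}.png")
E
```

```text
down False t 17.81 bay [-141.   390.4   34.1] gap 0.421 F [-0.1 -0.9  0.2]
closed t 18.38 bay [-141.6  390.1   33.6] gap 0.091 F [-2.5 -0.2  4.8]
lift t 19.18 bay [-142.2  389.1   59.3] gap 0.092 F [-0.7 -0.6 -2.5]
l2_top.png origin 35 155 scale 6
l2_side.png origin 215 70 scale 6
```

View pics/l2_top.png

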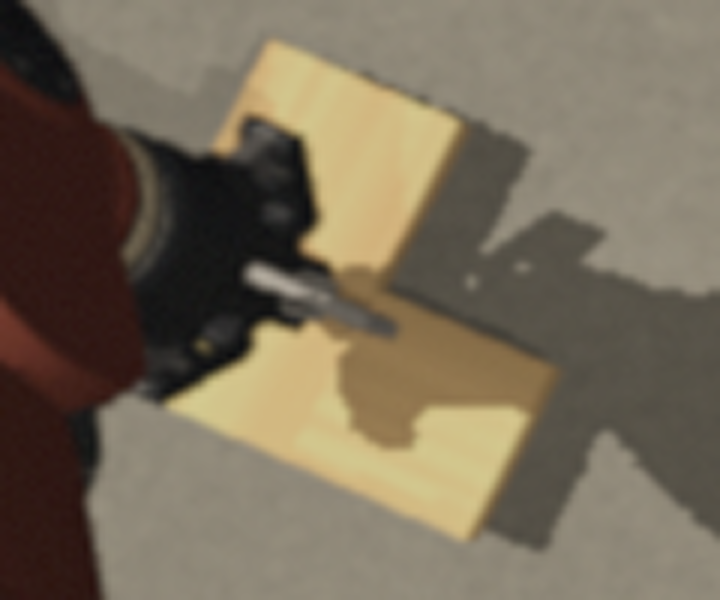

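View pics/l2_side.png

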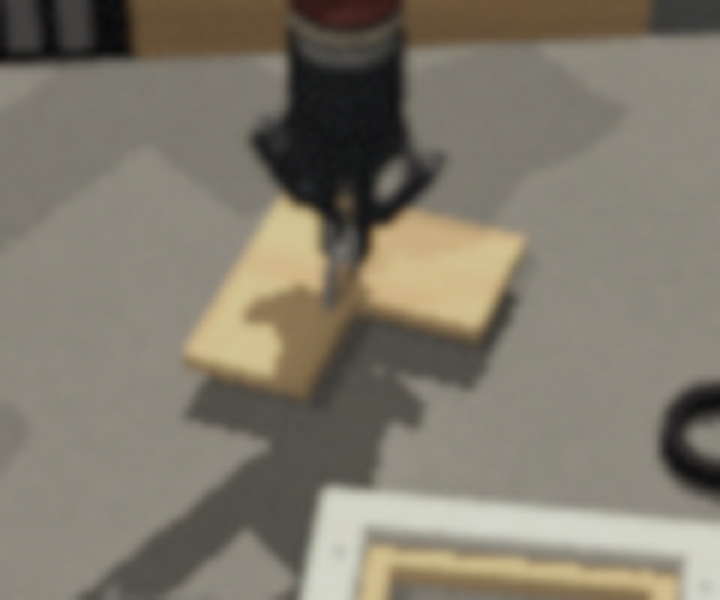

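```bash
python3 - <<'E'
from H import *
import pickle
robot.line_to(W(bl,(-14,16,180)),feed=0.15)
robot.move_ptp(W(bay,(-14,16,180)),ori(bay[2]))
robot.line_to(W(bay,(-14,16,135)),feed=0.1);robot.wait(.4);st("over seat"); print(tcp())
q={n:robot.camera(n) for n in("top","side")};pickle.dump(q,open("p3.pkl","wb"))
crop(q["top"],(240,175),130,100,6,"l3_top.png");crop(q["side"],(300,185),130,100,6,"l3_side.png")
E
```

```text
over seat t 22.7 bay [-13.7  16.  135.5] gap 0.093 F [-0.6  0.1 -2.3]
[-13.7  16.  135.5]
l3_top.png origin 175 125 scale 6
l3_side.png origin 235 135 scale 6
```

View pics/l3_top.png

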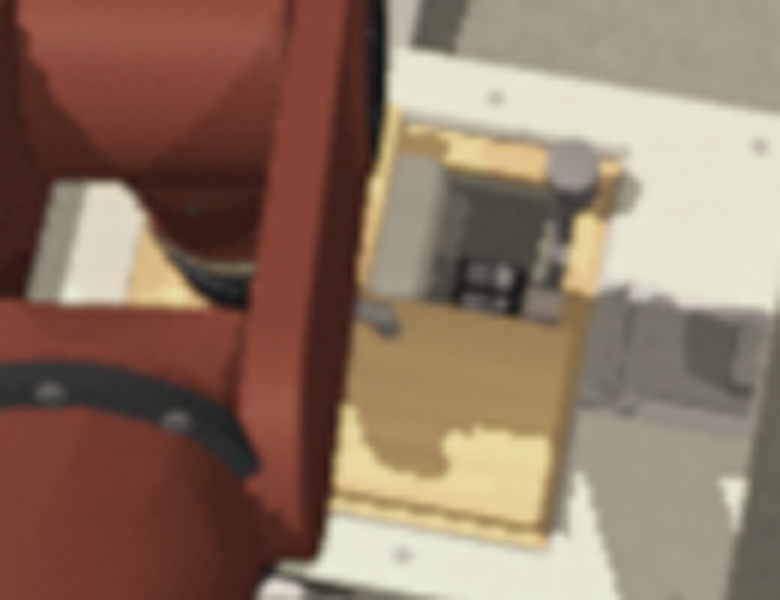

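View pics/l3_side.png

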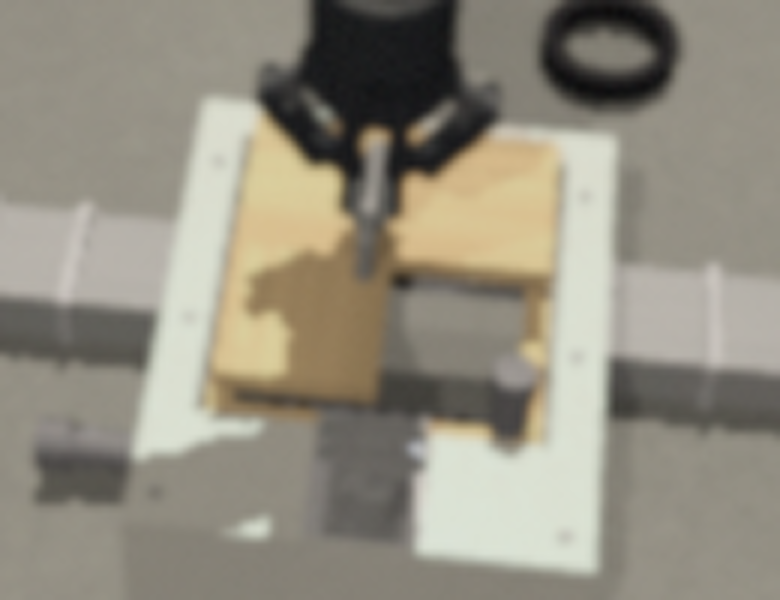

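```bash
cat > ov.py <<'E'
from H import *
import pickle
LT=[(86,96),(86,-4),(0,-4),(0,-96),(-86,-96),(-86,96)]
CT=[(41,44),(41,-12),(9,-12),(9,-44),(-41,-44),(-41,44)]
def ov(pk,pose,z,cuts,tag,pts=LT,k=6,bar=None):
    q=pickle.load(open(pk,"rb"))
    for n,(cx,cy,w,h) in cuts.items():
        p=q[n];im=cv2.resize(p["pixels"][:,:,::-1],None,fx=k,fy=k,interpolation=cv2.INTER_CUBIC)
        def dl(P,col,close=True):
            c=(proj(p,P)+.5)*k-.5; cv2.polylines(im,[np.round(c*8).astype(np.int32)],close,col,1,cv2.LINE_AA,3)
        # pose in bay mm: x,y,yawdeg
        a=np.radians(pose[2]);c,s=np.cos(a),np.sin(a)
        B=lambda pt,zz:W(bay,(pose[0]+c*pt[0]-s*pt[1],pose[1]+s*pt[0]+c*pt[1],zz))
        dl([B(t,z+12) for t in pts],(0,0,255));dl([B(t,z) for t in pts],(0,255,255))
        if bar: dl([B(t,z+40) for t in bar],(0,255,0),False)
        dl([W(bay,t) for t in[(90,100,90),(90,-100,90),(-90,-100,90),(-90,100,90)]],(255,0,0))
        x0,y0=int(cx-w/2),int(cy-h/2);cv2.imwrite(f"pics/{tag}_{n}.png",im[y0*k:(y0+h)*k,x0*k:(x0+w)*k])
E
python3 -c "
from ov import *
ov('p3.pkl',(0,0,0),103,{'top':(240,175,130,100),'side':(300,185,130,100)},'l3o',bar=[(-14,-19),(-14,51)])"
```

```text
(no output)
```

View pics/l3o_side.png

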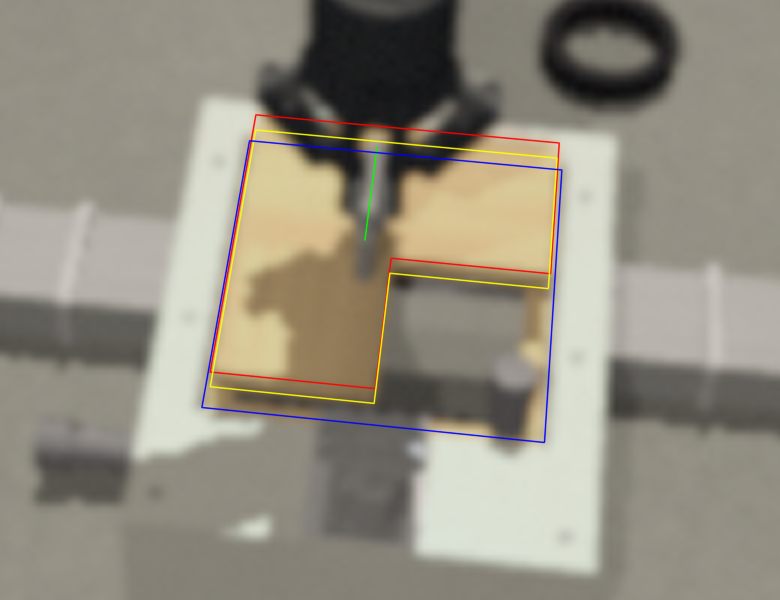

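View pics/l3o_top.png

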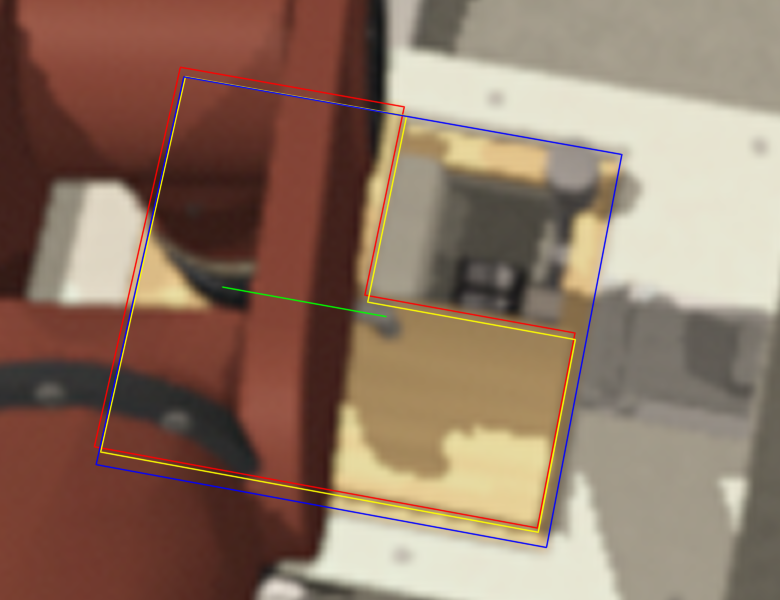

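```bash
python3 -c "
from ov import *
ov('p3.pkl',(0,0,0),103,{'side':(315,172,44,44)},'l3z',k=16)
ov('p3.pkl',(0,0,0),103,{'top':(250,200,44,40)},'l3z',k=16)"
```

```text
(no output)
```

View pics/l3z_side.png

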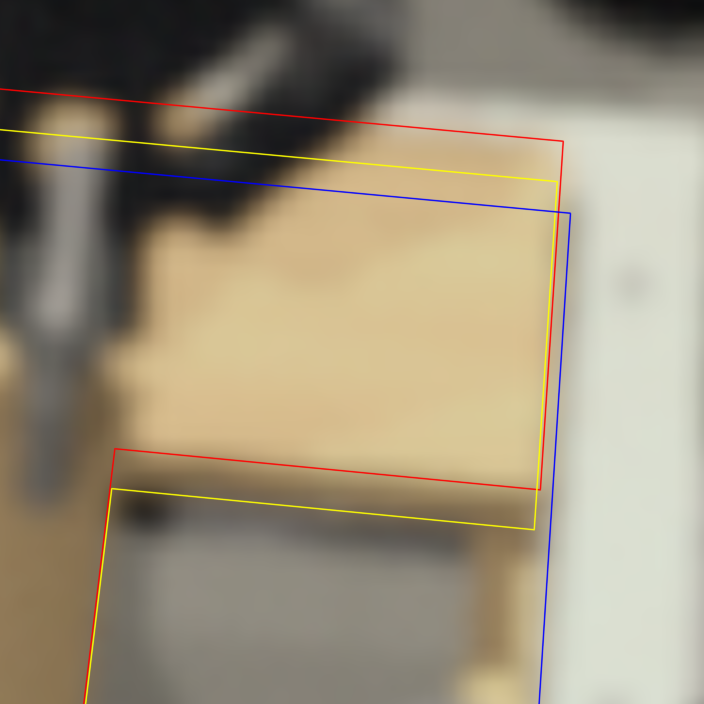

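View pics/l3z_top.png

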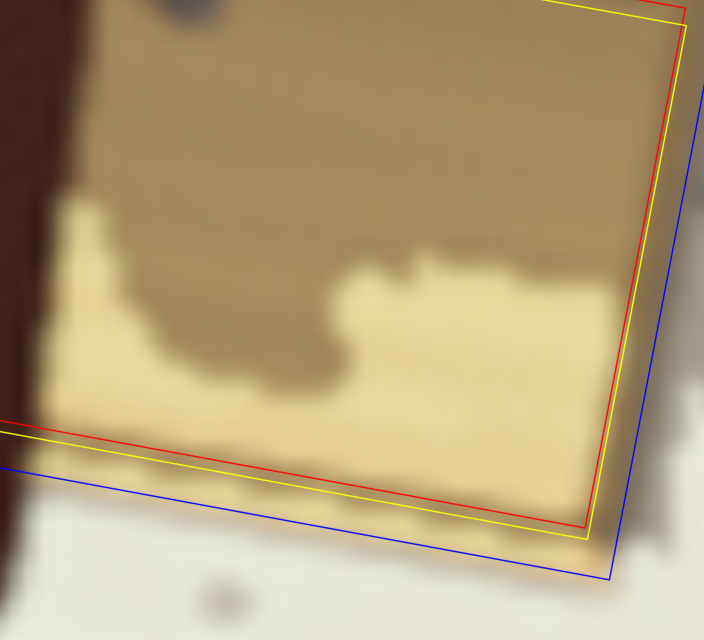

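```bash
python3 - <<'E'
from H import *
h=robot.line_to(W(bay,(-14,16.3,114)),feed=0.06,threshold=6);robot.wait(.15);print(h);st("a")
if not h:
    h=robot.line_to(W(bay,(-14,16.3,107.5)),feed=0.025,threshold=6);print(h);robot.wait(.2);st("b");print(tcp())
    import pickle
    q={n:robot.camera(n) for n in("top","side")};pickle.dump(q,open("p4.pkl","wb"))
    from ov import ov
    ov('p4.pkl',(0,0,0),78,{'top':(240,175,130,100),'side':(300,185,130,100)},'l4o')
E
```

```text
False
a t 23.45 bay [-13.9  16.3 114. ] gap 0.091 F [-0.3  0.5 -2.8]
True
b t 23.89 bay [-13.1  16.4 111.6] gap 0.091 F [0.6 0.8 5.2]
[-13.1  16.4 111.6]
```

View pics/l4o_side.png

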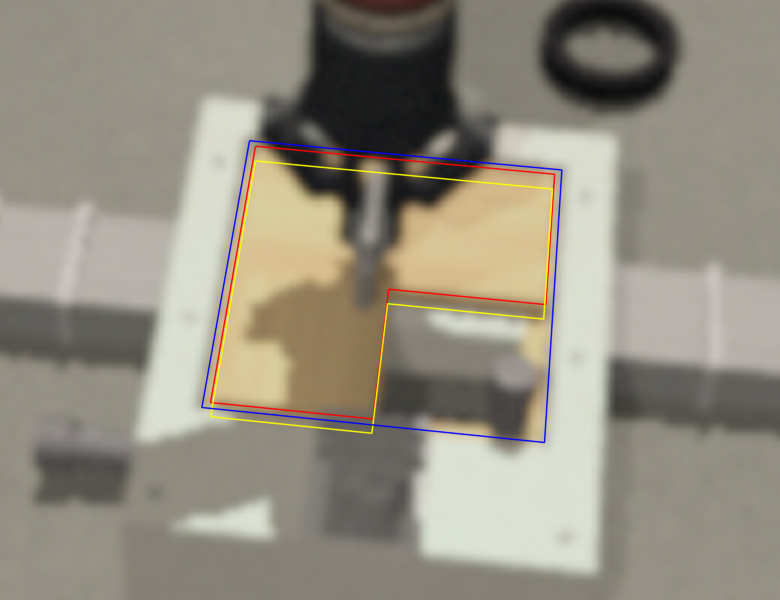

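View pics/l4o_top.png

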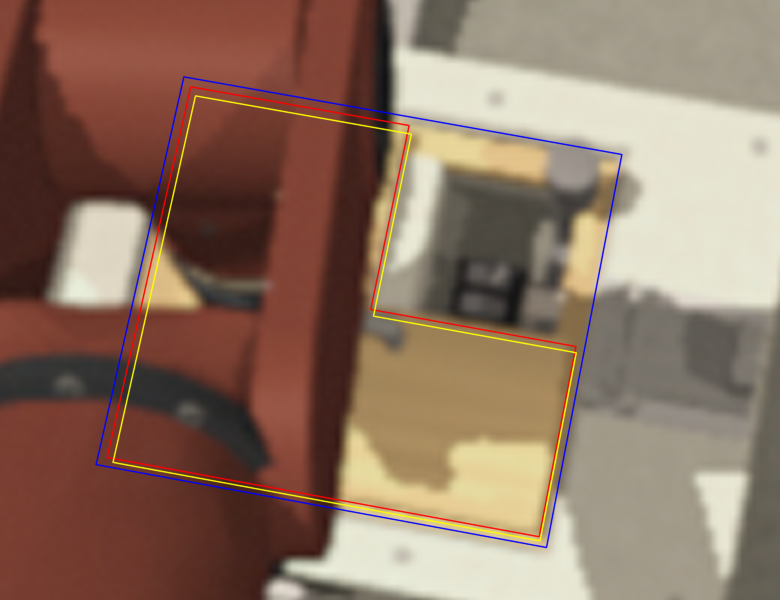

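```bash
python3 - <<'E'
from H import *
import pickle
robot.move_gripper(0.35);robot.wait(.2);st("rel")
P=robot.read_tcp_pos();x,y,_=inbay(P)
robot.line_to(W(bay,(-14,16.3,190)),feed=0.15)
robot.move_ptp(W(bc,(-4,5,130)),ori(bc[2],1));st("over C")
q={n:robot.camera(n) for n in("top","side")};pickle.dump(q,open("p5.pkl","wb"))
from ov import ov
ov('p5.pkl',(0,0,0),78,{'top':(240,175,130,100),'side':(300,185,130,100)},'l5o')
for n in q: print([(round(r["conf"],2),inbay(r["point"])) for r in robot.landmark_of("board_l",q[n])])
rect(q["top"],"l5r.png",x=(-100,100),y=(-110,110),z=90,k=2.5)
E
```

```text
rel t 24.53 bay [-15.2  16.1 109.2] gap 0.35 F [ 1.  -0.9 -1. ]
over C t 26.92 bay [ 1.000e-01 -4.444e+02  1.297e+02] gap 0.347 F [-0.4  0.3  0.5]
[(0.73, array([ 0.8, -3.8, 82.8]))]
[(0.76, array([-0.5,  0.3, 77.3]))]
```

View pics/l5o_top.png

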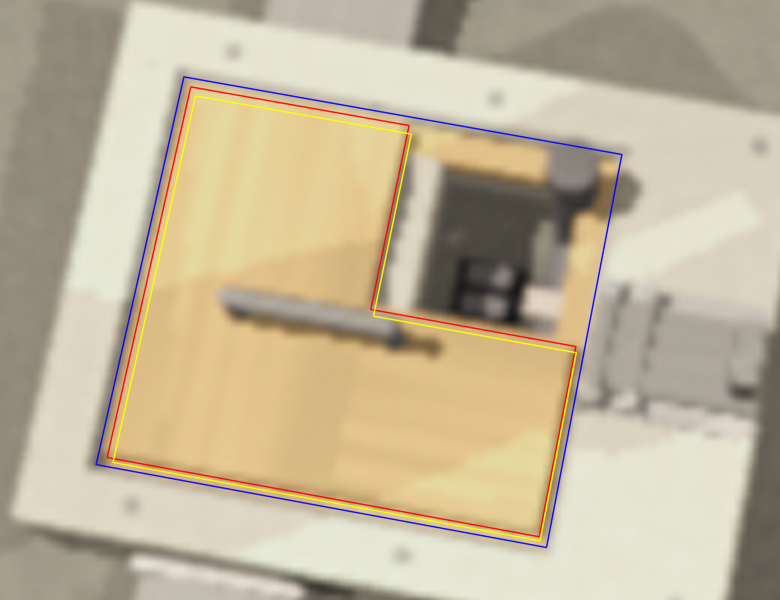

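View pics/l5r.png

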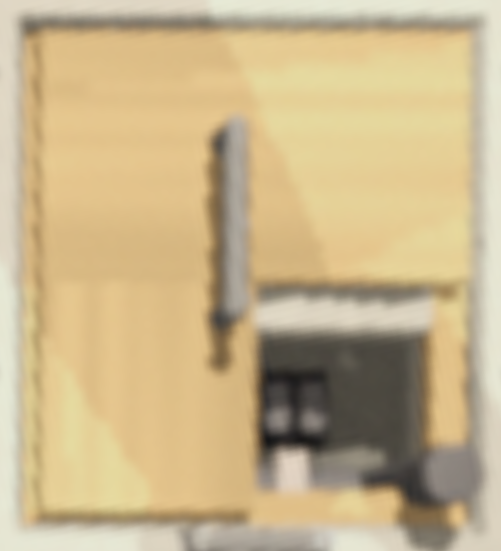

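View pics/l5o_side.png

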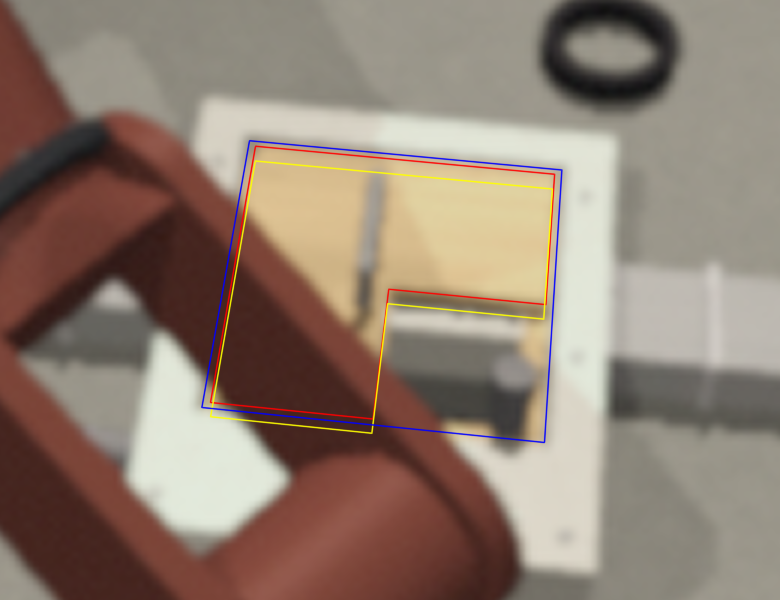

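```bash
python3 - <<'E'
from H import *
import pickle
h=robot.line_to(W(bc,(-4,5,32.5)),feed=0.12,threshold=8);robot.wait(.15);st("down %s"%h)
robot.move_gripper(0.0);robot.wait(.2);st("closed");print(tcp())
robot.line_to(W(bc,(-4,5,60)),feed=0.06);robot.wait(.2);st("lift")
robot.line_to(W(bc,(-4,5,200)),feed=0.2)
robot.move_ptp(W(bay,(41.8,-47,200)),ori(bay[2],1))
robot.line_to(W(bay,(41.8,-47,175)),feed=0.15);robot.wait(.4);st("over seat")
q={n:robot.camera(n) for n in("top","side")};pickle.dump(q,open("p6.pkl","wb"))
from ov import *
ov('p6.pkl',(45.8,-52,0),142,{'top':(265,165,90,70),'side':(315,180,80,70)},'c6o',pts=CT,k=8,bar=[(-4,-20),(-4,30)])
E
```

```text
down False t 28.23 bay [   0.9 -446.    33.9] gap 0.351 F [ 0.9  0.1 -0.1]
closed t 28.76 bay [   0.5 -445.8   33.5] gap 0.092 F [-0.6  0.6  5.3]
[   0.5 -445.8   33.5]
lift t 29.57 bay [-4.000e-01 -4.451e+02  5.940e+01] gap 0.092 F [ 0.3  0.4 -0.3]
over seat t 32.62 bay [ 42.2 -47.  175.7] gap 0.089 F [-0.6  0.1 -1.1]
```

View pics/c6o_top.png

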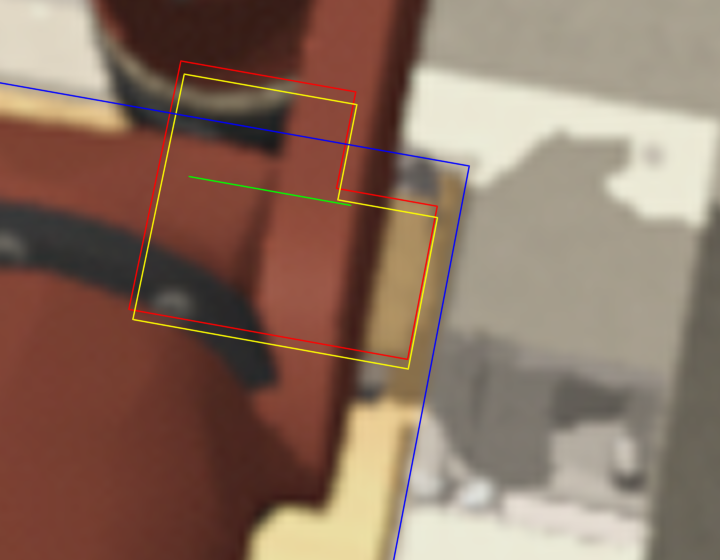

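View pics/c6o_side.png

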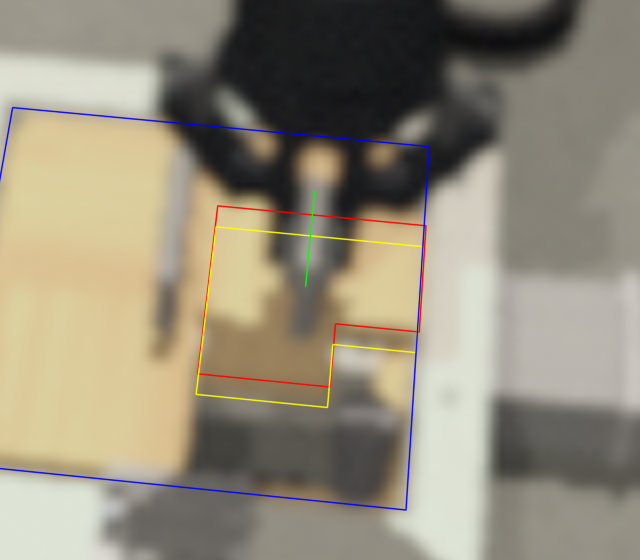

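```bash
python3 -c "
from ov import *
ov('p6.pkl',(45.8,-52,0),142,{'side':(315,182,40,36)},'c6z',k=18,pts=CT)"
```

```text
(no output)
```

View pics/c6z_side.png

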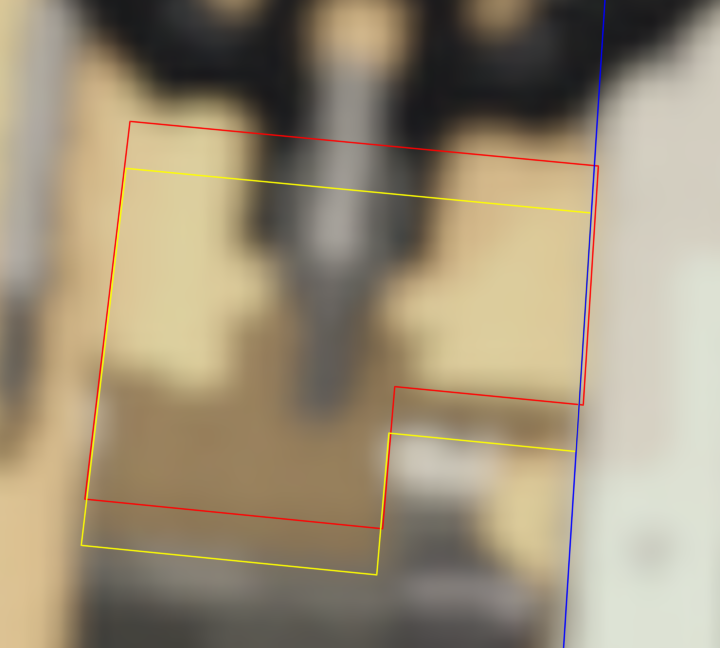

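```bash
python3 - <<'E'
from H import *
import pickle
h=robot.line_to(W(bay,(41.6,-47,125)),feed=0.06,threshold=5);robot.wait(.3);print(h);st("a")
q={n:robot.camera(n) for n in("top","side")};pickle.dump(q,open("p7.pkl","wb"))
from ov import *
ov('p7.pkl',(45.6,-52,0),91.8,{'top':(265,165,60,50),'side':(315,190,54,50)},'c7o',pts=CT,k=12)
E
```

```text
False
a t 34.0 bay [ 41.9 -47.  125.4] gap 0.092 F [-0.2  0.6 -1. ]
```

View pics/c7o_top.png

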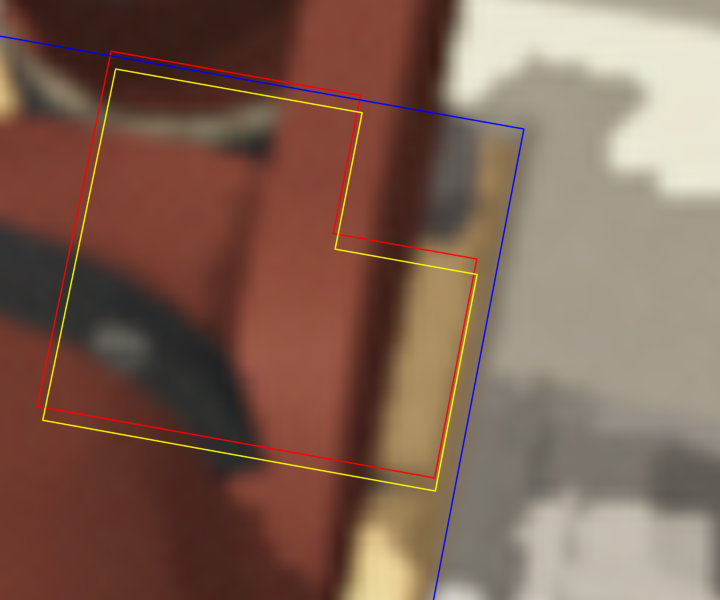

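View pics/c7o_side.png

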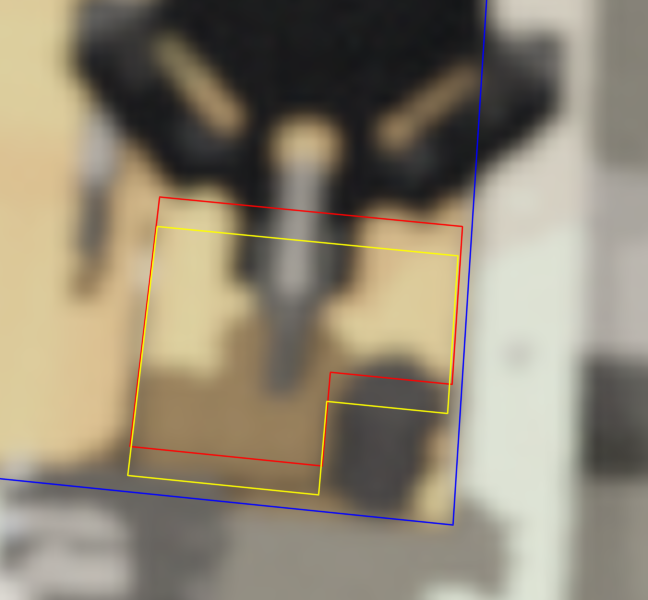

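```bash
python3 - <<'E'
from H import *
import pickle
h=robot.line_to(W(bay,(41.6,-47,114)),feed=0.05,threshold=4);robot.wait(.2);print(h);st("a")
if not h:
    h=robot.line_to(W(bay,(41.6,-47,107.5)),feed=0.02,threshold=5);print(h);robot.wait(.2);st("b");print(tcp())
q={n:robot.camera(n) for n in("top","side")};pickle.dump(q,open("p8.pkl","wb"))
from ov import *
ov('p8.pkl',(45.6,-52,0),78,{'top':(265,165,60,50),'side':(315,190,54,50)},'c8o',pts=CT,k=12)
E
```

```text
False
a t 34.67 bay [ 41.8 -47.  114.2] gap 0.091 F [ 0.1 -0.7 -0.3]
True
b t 35.13 bay [ 42.4 -46.9 111.5] gap 0.093 F [-0.2  0.3  5. ]
[ 42.4 -46.9 111.5]
```

View pics/c8o_side.png

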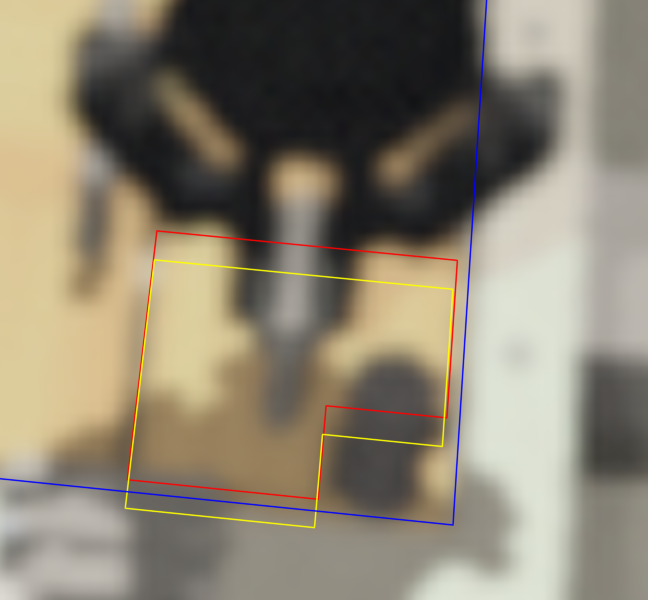

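```bash
python3 - <<'E'
from H import *
import pickle
robot.move_gripper(0.3);robot.wait(.2);st("rel")
robot.line_to(W(bay,(41.6,-47,190)),feed=0.15)
robot.move_ptp(W(bay,(2,-230,230)),ori(bay[2]+np.pi/2,-1));st("aside")
q={n:robot.camera(n) for n in("top","side")};pickle.dump(q,open("p9.pkl","wb"))
rect(q["top"],"c9r.png",x=(-110,110),y=(-190,110),z=90,k=2)
rect(q["side"],"c9s.png",x=(-110,110),y=(-190,110),z=90,k=2)
for n in q: 
    for l in("board_l","board_corner","catch_grip"):print(n,l,[(round(r["conf"],2),inbay(r["point"])) for r in robot.landmark_of(l,q[n])][:6])
E
python3 -c "
import cv2,numpy as np
cv2.imwrite('pics/c9.png',np.hstack([cv2.imread(f'pics/c9{a}.png') for a in 'rs'])[:598])"
```

```text
rel t 35.75 bay [ 40.8 -47.  109.7] gap 0.302 F [-0.5  0.4  0.4]
aside t 37.58 bay [   1.5 -229.6  228.9] gap 0.296 F [0.3 0.2 0.4]
top board_l [(0.89, array([-1.1, -2.1, 81.6]))]
top board_corner [(0.79, array([ -12.6, -601.9,   -3.7])), (0.78, array([ 45. , -48. ,  73.8])), (0.78, array([-185.1, -471.6,   -2.5])), (0.69, array([ 160.5, -436.1,    4.4]))]
top catch_grip [(0.28, array([-259.6, -370.5,   -0.9]))]
side board_l [(0.69, array([ 3.6,  1.8, 79.3]))]
side board_corner [(0.8, array([-182.9, -475. ,   -1.7])), (0.7, array([ 156. , -438.6,   -1.7])), (0.67, array([ -48.9, -302.6,    4.5])), (0.6, array([ 44.5, -47.6,  77.4]))]
side catch_grip [(0.48, array([  -0.5, -172. ,  117.7]))]
```

View pics/c9.png

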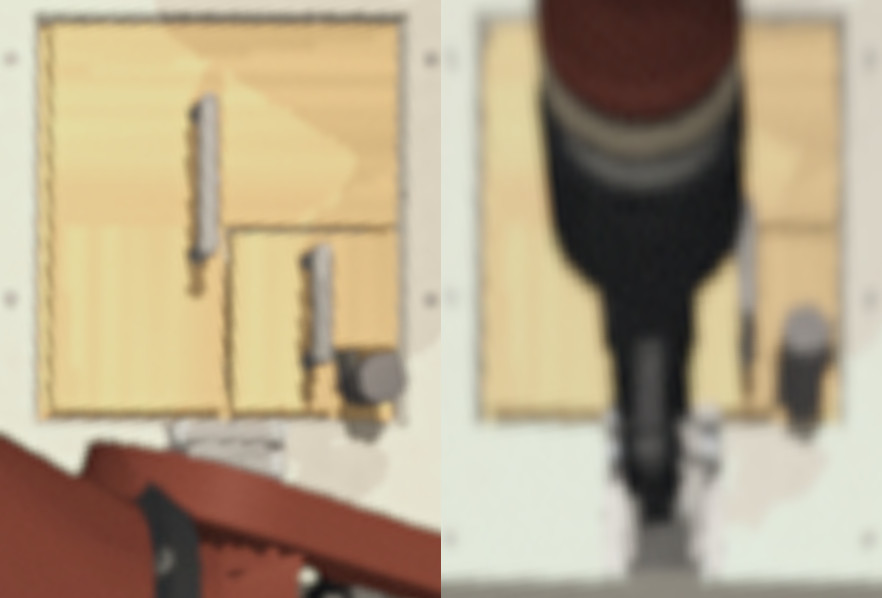

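```bash
python3 - <<'E'
from H import *
o=ori(bay[2]+np.pi/2,-1)
robot.move_ptp(W(bay,(2,-172,165)),o);robot.wait(.1)
h=robot.line_to(W(bay,(2,-172,116)),feed=0.1,threshold=5);robot.wait(.2);st("down %s"%h)
if not h:
    robot.move_gripper(0.0);robot.wait(.2);st("closed");print(tcp())
    h=robot.line_to(W(bay,(2,-140,116)),feed=0.05,threshold=25);st("slid %s"%h)
    h=robot.line_to(W(bay,(2,-135,116)),feed=0.02,threshold=15);robot.wait(.1);st("end %s"%h);print(tcp())
E
```

```text
down False t 39.36 bay [   2.8 -172.2  117. ] gap 0.294 F [-0.2 -0.2 -0.1]
closed t 39.83 bay [   2.6 -171.1  117. ] gap 0.126 F [0.  5.7 5.3]
[   2.6 -171.1  117. ]
slid False t 40.62 bay [   2.7 -140.7  117. ] gap 0.127 F [-1.2  0.1  5.3]
end False t 41.12 bay [   2.7 -136.1  117. ] gap 0.127 F [-0.3 -0.6  5.2]
[   2.7 -136.1  117. ]
```

```bash
python3 - <<'E'
from H import *
h=robot.line_to(W(bay,(2,-130,116)),feed=0.015,threshold=12);st("end %s"%h);robot.wait(.1);print(tcp());st()
E
```

```text
end True t 41.42 bay [   2.7 -136.   117. ] gap 0.13 F [-1.1 -1.9  3.4]
[   2.7 -136.   117. ]
 t 41.52 bay [   2.7 -136.   117. ] gap 0.124 F [ 0.4 -2.2  3.6]
```

```bash
python3 - <<'E'
from H import *
import pickle
robot.move_gripper(0.3);robot.wait(.1);st("rel")
robot.line_to(W(bay,(2,-136,190)),feed=0.15)
robot.move_ptp([.267,-.565,.242],[np.pi,0,.442]);st("home")
q={n:robot.camera(n) for n in("top","side")};pickle.dump(q,open("p10.pkl","wb"))
rect(q["top"],"d_r.png",x=(-110,110),y=(-190,110),z=99,k=2)
rect(q["side"],"d_s.png",x=(-110,110),y=(-190,110),z=99,k=2)
for n in q:
    cv2.imwrite(f"pics/full_{n}.png",q[n]["pixels"][:,:,::-1])
    for l in("catch_grip","board_l","board_corner"):print(n,l,[(round(r["conf"],2),inbay(r["point"])) for r in robot.landmark_of(l,q[n])][:6])
cv2.imwrite('pics/d.png',np.hstack([cv2.imread(f'pics/d_{a}.png') for a in 'rs'])[:598])
E
```

```text
rel t 41.91 bay [   1.7 -135.   116.2] gap 0.304 F [ 0.3 -0.1 -0.4]
home t 44.48 bay [-171.2 -637.4  241.5] gap 0.299 F [ 0.3 -0.1  0.6]
top catch_grip [(0.61, array([   2.3, -138. ,  115. ]))]
top board_l [(0.62, array([-1.2,  0.3, 80.4])), (0.43, array([   0.9, -137.1,  114.7])), (0.34, array([ 68. , -82. , 125.9]))]
top board_corner [(0.87, array([ 161.1, -439.2,    2.1])), (0.85, array([ -54.1, -307.5,    3.5])), (0.73, array([-1.100e+01, -6.028e+02, -6.000e-01])), (0.69, array([ 42. , -49.2,  77.5])), (0.59, array([-1.826e+02, -4.723e+02,  1.000e-01]))]
side catch_grip [(0.46, array([   0.7, -136. ,  116.9]))]
side board_l [(0.89, array([-1. ,  2.4, 78.4]))]
side board_corner [(0.89, array([ 159.9, -439.3,    2.1])), (0.82, array([ -47.3, -302.7,    1.3])), (0.72, array([  -4.2, -604.2,    1.1])), (0.65, array([ 41.8, -49.4,  77.3])), (0.63, array([-183.9, -475. ,   -0.5])), (0.52, array([116.2, 295.1,   1. ]))]
```

View pics/d.png

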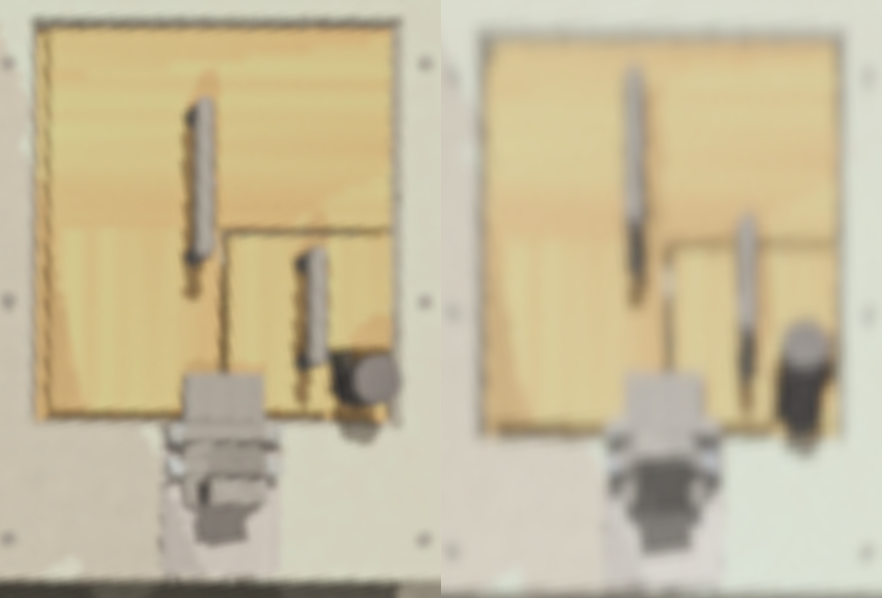

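View pics/full_top.png

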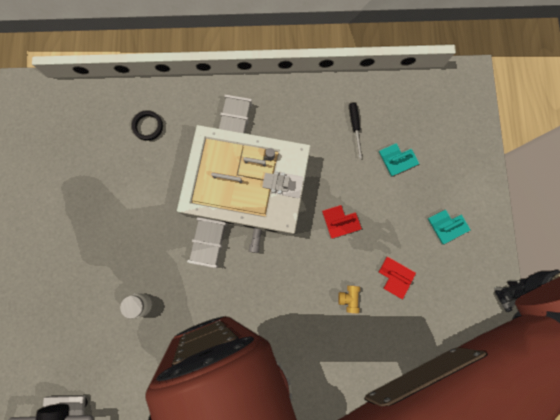

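```bash
python3 -c "
from bench import robot
print(robot.read_time());print(robot.close_job())"
```

```text
44.8833
the job is handed in; nothing more can be done
None
```

The job is done and handed in at about 44.9 s of the 72 s allowed.

- **Damper:** the grip was set at bay x about 6.8 mm, against about 6.6 mm for the clip, averaged over both cameras. The first slide overshot by about 2 mm, so I gripped it again and corrected it. The clip did not move within what I could measure.
- **Boards:** I laid the L-shaped board first, then the corner board. Both were released only once they rested at ledge height, and in both views they look flat, with visible gaps all round. The L-shaped board sits about 1 to 2 mm towards +x, so its gaps are uneven, and I set the corner board 0.6 mm towards +x to share the space.
- **Catch:** I slid it 35 mm until the force showed it had hit its stop. The last pictures put the tab at y -136 to -138 mm and the tongue tip at about y -76 mm, across the joint. Fully home is -137 and -77 mm.
- **Everything else:** the screwdriver, tape, jar, tee and the red and turquoise look-alikes look unmoved. The arm is clear of the bay.

The trained networks' readings for the boards scattered by up to about 5 mm. I relied on the edges in the pictures and the contact heights instead.

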